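# Snug up the spice jars and close the drawer

### The job

In the open spice drawer, loosen the clamp knob on the sliding divider, then push the divider to the left until the three jars on that side stand snug in a row against the drawer's left end, and turn the knob tight again to lock it there. Only then push the drawer fully home until it catches. Keep the jars standing and do not shift the things around the drawer.

Things in the scene. Friction and masses are not known exactly. Their poses are not given: they have to be found in the camera images.
- rack: White wooden spice-drawer unit fixed on the counter, case 200 (x) x 466 (y) x 135 high with a solid top. Origin: centre of the case's underside, on the counter. Its open front (face at x = -100 mm) looks to -x, towards the robot; its y axis runs along the unit to the robot's left. Place and yaw (about +-0.2) vary. The drawer slides along its x.
- drawer (a joint): How far the drawer is out, m: 0 = fully home, about 0.13 at the start, 0.16 at most. Pushing the drawer front to +x of the rack lowers it. It slides with 2 to 4 N until a spring catch resists over the last 11 mm (crest at 5 mm, about 7 N in all); past the crest the catch draws it home and holds it.
- drawer_front (a point): Middle of the outer face of the drawer's white front panel, 41 mm above the counter; axes as the rack's (+x into the drawer). Panel 452 wide, 25 thick, from 12 to 70 mm above the counter; when home it stands 25 mm proud of the case. A brass lip 140 wide in its middle sticks out 6 mm, 54 to 60 mm above the counter; the rest is flat and can be pushed.
- drawer_floor (a point): Centre of the floor of the jar channel, 20 mm above the counter; axes as the rack's. The channel lies right behind the front panel: 66 mm deep in x (centre 58 mm behind the panel's outer face), inner end walls at y = +-210 mm (70 mm above the counter), a 60 mm high wall behind. Five jars stand in it: three left (+y) of the divider with gaps, two right.
- divider (a joint): Place of the sliding divider, m, growing to the left (+y of the rack), 0 to 0.20; starts at 0 to 0.02. The plate's left face is at y = joint - 0.059 m in drawer_floor's frame: the three left jars are snug against the left end wall at joint = 0.269 - (sum of their diameters in m). Clamp loose: slides with 1.5 N plus about 1 N per jar pushed; clamp tight: does not slide.
- divider_plate (a point): On the jar channel's centre line, in the middle of the divider plate's thickness, at floor height (20 mm above the counter); axes as the rack's. The aluminium plate is 6 thick (y), spans the channel and stands from 24 to 82 mm above the counter.
- divider_saddle (a point): Top centre of the aluminium saddle block that carries the plate and rides on the top edge of the drawer's front panel: 29 (x) x 64 (y), from 70 to 94 mm above the counter; this point is at 94 mm, same y as the plate. Its flat end faces (32 mm to either side along y) are good to push. Axes as the rack's.
- clamp (a joint): Angle of the clamp knob on the saddle, rad: 0 = fully loose, 1.4 = fully tight (end stops); grows as the knob turns clockwise seen from above. The screw pad begins to press on the drawer front at about 0.8; below 0.5 the divider is free, from 1.1 up it is locked. Starts tight, 1.18 to 1.4. Takes up to about 0.2 N m and stays where it is left.
- clamp_grip (a point): Centre of the clamp knob's black bar grip, on its vertical axis, 109 mm above the counter. Bar 56 long (this point's x axis), 12 thick (its y axis), 22 high (98 to 120 mm above the counter). The knob's axis is 12.5 mm behind the panel's outer face, above the saddle; at 1.4 rad the bar lies along the drawer front, at 0 nearly across it.
- jar46: Round spice jar with lid and paper label, amber glass, black lid, diameter 46, 70 tall, about 0.1 to 0.2 kg, loose in the drawer's jar channel; origin at the centre of its underside, z up its axis. Which side of the divider it stands on varies.
- jar50: Round spice jar with lid and paper label, clear glass, steel lid, diameter 50, 70 tall, about 0.1 to 0.2 kg, loose in the drawer's jar channel; origin at the centre of its underside, z up its axis. Which side of the divider it stands on varies.
- jar54: Round spice jar with lid and paper label, brown stoneware, black lid, diameter 54, 70 tall, about 0.1 to 0.2 kg, loose in the drawer's jar channel; origin at the centre of its underside, z up its axis. Which side of the divider it stands on varies.
- jar58: Round spice jar with lid and paper label, amber glass, steel lid, diameter 58, 70 tall, about 0.1 to 0.2 kg, loose in the drawer's jar channel; origin at the centre of its underside, z up its axis. Which side of the divider it stands on varies.
- jar60: Round spice jar with lid and paper label, clear glass, black lid, diameter 60, 70 tall, about 0.1 to 0.2 kg, loose in the drawer's jar channel; origin at the centre of its underside, z up its axis. Which side of the divider it stands on varies.
- mug: White mug, 76 diameter with a handle on its +y side reaching about 70 from the axis, 82 tall; loose, on the counter before the drawer. Origin at the centre of its underside. Leave it.
- tin: Steel tin, 74 diameter, 80 tall; loose, on the counter before the drawer. Origin at the centre of its underside. Leave it.
- bowl: Small blue bowl, 76 diameter, 45 tall; loose, on the counter before the drawer. Origin at the centre of its underside. Leave it.
- oil: Green glass oil bottle, 60 diameter, 230 tall, loose, left of the unit. Origin at the centre of its underside. Leave it.
- mill: Dark wooden pepper mill, 54 diameter, 185 tall, loose, right of the unit. Origin at the centre of its underside. Leave it.
- teabox: Cardboard tea box 80 x 140 x 70 high, loose, on top of the unit's case. Origin at the centre of its underside. Leave it.
Not all that is in view belongs to the job. What is shaped like the jar58 but green is not meant.

How it is judged:
By the outcome, as a careful person would: the job done as asked, in the order asked, and still so for the second after the job is handed in, with the robot touching nothing.
It also fails if it takes over 72 s, if anything falls off the work surface, if the arm or the gripper's body presses on something with over 40 N, if the wrist force passes 120 N, or if a joint passes its speed limit or range.

### The arm

A 7-joint arm with a two-finger parallel gripper is mounted at the origin on the work surface. World frame = base frame: x ahead of the robot, y to its left, z up, the work surface at z = 0. Lengths are in m, angles in degrees, forces in N, time in s.
With the tool pointing down it reaches from about 0.425 to 1.025 m from the base axis. Payload 9.4 kg.
Tool frame: the origin (TCP) lies at the centre of the arm's flange, where the gripper is bolted on; the fingertips stand 186 mm ahead of it and the grasp point (between the pads) lies 167 mm ahead of it; z points along the fingers, y is the direction in which the jaws open and shut (so a half turn about z gives the same grasp; the last joint's range is limited). The gripper opens to 93 mm and grips with 3 to 60 N. Pads are 15 mm wide; open, the fingers measure 128 mm over their backs; the gripper's body (75 mm by 188 mm) begins 65 mm behind the grasp point.
Start: joints at [-75.671, 34.337, -0.143, 91.639, 0.103, 54.024, -4.572], TCP at [0.233, 0.687, 0.405] pointing down, gripper open.
Joint ranges: [-147.43, 147.43], [-19.82, 112.94], [-74.19, 73.91], [6.32, 146.72], [-59.91, 239.91], [6.04, 106.73], [-150.56, 150.56]. Speed limits (degrees/s): [127.2, 127.2, 172.46, 172.46, 180, 180, 180].

### API

Orientations are given as a 3x3 rotation matrix whose columns are the frame's x, y, z axes.
In Python, from plant import r, imaging gives the robot as it stands. The module is installed in compiled form; this text tells all that it offers.
- The arm moves only by the shell command python3 -m jog 'ROWS' [FORCE]. ROWS is JSON, a list of rows, each an object with "fingers": the opening, from -1 (shut) to 1 (fully open); "slide": the shift along the tool's x, y, z in cm, a list of three; "spin": the turn about the tool's z in rad. In form: [{"fingers": fingers, "slide": [tx, ty, tz], "spin": spin}, ...]. A call has 1 to 20 rows; each row shifts and turns the commanded pose from where the row before left it, along the tool's axes as they then stand; what a row does not reach is not made up. A row lasts 1/8 s, in which the tool goes at most 62.5 mm and 10.7 degrees, less where a joint would pass 70% of its speed; a pose out of reach is approached as far as the arm can. A call is refused whole if a number of a shift passes 6.25 or a number of a turn 0.188, either way. A call with a gripper value outside its range is refused whole. The fingers move at their own pace and stop on an object; FORCE is the grip in N (left out, the last holds). Time passes only in rows, so rows that do not move let the fingers close. It gives the time, the measured TCP pose, the force and the opening at its end, in the units of the state.
- r.get_obs(): the state, without advancing time (a new reading comes with each control period).
- imaging.grab_frame(name): name is "scene" or "top" or "wrist"; returns the picture (384x512x3 uint8, red, green, blue); there is no depth.
- imaging.camera_params(name): a dict with "intrinsics" (3x3 intrinsics, pixels), "dist_coeffs" ([k1, k2, p1, p2, k3] as OpenCV has them; the pictures are not rectified), "origin" and "orientation" of the camera in the world; the wrist camera has in their place "hand_eye" (4x4, takes a point from camera to tool coordinates, whose origin is the TCP and whose axes are the flange's). Camera axes: x right, y up, looking along -z (the intrinsics and any distortion apply to the point x, -y, -z); pixel columns grow to the right and rows downward; lengths in m; the calibration is good to about 2 mm. A picture is of the moment at which its call begins: read the wrist's pose just before it. camera_params takes no time and is no camera call.
- r.close_job(): hands the job in, once; it reports no verdict.
The state is a dict: "clock": time; "joint_positions": joint angles; "joint_vel": joint speeds; "effort": joint torques, N m; "tcp_pos": TCP position; "tcp_rot": TCP orientation; "contact_force": force on the tool from outside, world axes, zero at the start; "moment": the same for the moment, N m; "gripper_width": finger opening in m.
Only numpy, scipy, OpenCV 4.12 (cv2) and the standard library are available. Lean on these libraries where they do the work, as an engineer would, in place of code of your own. Each camera call takes 0.05 s, during which the arm holds its last target. There are 200 camera calls.

## Working session

There is one attempt and no reset: what is moved stays moved. The work goes in short steps, Python scripts to look and compute and a shell command to move; the robot and the scene stay as the last step left them, time stands still between calls to the robot, and variables do not carry over. Pictures are saved under pics/ and viewed, about 8 in all and at most 12, crops included, and the job is handed in when it is done.

```bash
mkdir -p pics
python3 - <<'E'
from plant import r, imaging
import cv2,numpy as np
o=r.get_obs()
for k in ("clock","tcp_pos","tcp_rot","contact_force","gripper_width"):print(k,o[k])
ims=[]
for n in("scene","top"):
    im=imaging.grab_frame(n);cv2.imwrite(f"pics/{n}0.png",im[:,:,::-1]);p=imaging.camera_params(n);print(n,p)
print(imaging.camera_params("wrist"))
E
```

```text
clock 0.0
tcp_pos [0.2326535  0.68645199 0.40387763]
tcp_rot [[-9.47097458e-01  3.20945926e-01 -3.43621385e-04]
 [ 3.20946073e-01  9.47096292e-01 -1.49426859e-03]
 [-1.54136878e-04 -1.52550192e-03 -9.99998825e-01]]
contact_force [ 0.0537246   0.03529045 -0.4770489 ]
gripper_width 0.09323803244271275
scene {'intrinsics': array([[349.44768805,   0.        , 255.14274861],
       [  0.        , 349.44768805, 189.58138551],
       [  0.        ,   0.        ,   1.        ]]), 'dist_coeffs': array([-0.04077967,  0.        ,  0.        ,  0.        ,  0.        ]), 'origin': array([0.91159012, 0.03510405, 0.81224911]), 'orientation': array([[-0.18106343, -0.87901169,  0.44108331],
       [ 0.98340287, -0.16711575,  0.07064788],
       [ 0.01161165,  0.44655434,  0.89468117]])}
top {'intrinsics': array([[374.04253254,   0.        , 257.76014852],
       [  0.        , 374.04253254, 194.24566489],
       [  0.        ,   0.        ,   1.        ]]), 'dist_coeffs': array([-0.06678593,  0.        ,  0.        ,  0.        ,  0.        ]), 'origin': array([3.87786022e-01, 8.83408644e-04, 1.16459136e+00]), 'orientation': array([[ 0.01185062,  0.99074826, -0.13519413],
       [-0.99985725,  0.01336937,  0.01033141],
       [ 0.01204329,  0.1350524 ,  0.99076526]])}
{'intrinsics': array([[305.16630083,   0.        , 252.42947237],
       [  0.        , 305.16630083, 191.3210053 ],
       [  0.        ,   0.        ,   1.        ]]), 'dist_coeffs': array([-0.01669911,  0.        ,  0.        ,  0.        ,  0.        ]), 'hand_eye': array([[-5.46076853e-04,  9.68916294e-01,  2.47388192e-01,
         6.89916253e-02],
       [ 9.99999790e-01,  4.42895861e-04,  4.72729605e-04,
         1.30201865e-04],
       [ 3.48468211e-04,  2.47388398e-01, -9.68916332e-01,
         2.11662814e-02],
       [ 0.00000000e+00,  0.00000000e+00,  0.00000000e+00,
         1.00000000e+00]])}
```

View pics/scene0.png

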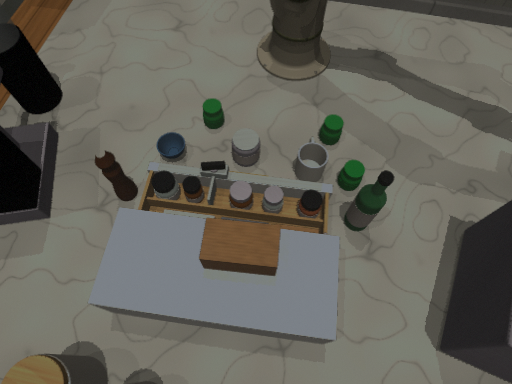

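View pics/top0.png

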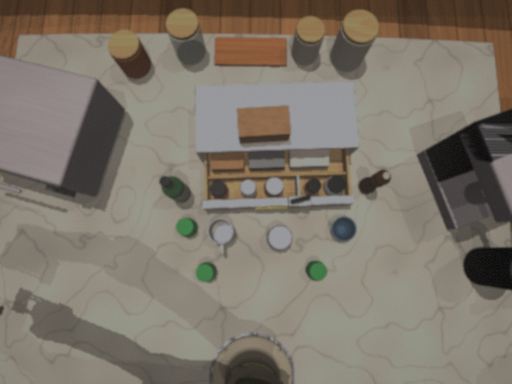

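The robot looks over the counter at the drawer. In the top view the front panel runs from about (204,207) to (352,203), with the knob near (300,199). The lids are at (219,188), (248,188), (274,187), then the divider at 297, then (313,186) and (336,184). The mug is at (223,232), the tin at (279,237) and the bowl at (344,229). I'll zoom in on both views next.

```bash
cat > h.py <<'E'
from plant import r, imaging
import cv2,numpy as np
def ray(name,px,obs=None):
    p=imaging.camera_params(name);px=np.array(px,float).reshape(-1,1,2)
    n=cv2.undistortPoints(px,p["intrinsics"],p["dist_coeffs"]).reshape(-1,2)
    d=np.c_[n[:,0],-n[:,1],-np.ones(len(n))]
    if name=="wrist":
        H=p["hand_eye"];R=obs["tcp_rot"]@H[:3,:3];o=obs["tcp_rot"]@H[:3,3]+obs["tcp_pos"]
    else:R=p["orientation"];o=p["origin"]
    return o,d@R.T
def onz(name,px,z,obs=None):
    o,d=ray(name,px,obs);return o+d*((z-o[2])/d[:,2])[:,None]
def proj(name,P,obs=None):
    p=imaging.camera_params(name)
    if name=="wrist":
        H=p["hand_eye"];R=obs["tcp_rot"]@H[:3,:3];o=obs["tcp_rot"]@H[:3,3]+obs["tcp_pos"]
    else:R=p["orientation"];o=p["origin"]
    c=(np.atleast_2d(P)-o)@R;c=c*[1,-1,-1]
    return cv2.projectPoints(c,np.zeros(3),np.zeros(3),p["intrinsics"],p["dist_coeffs"])[0].reshape(-1,2)
E
python3 - <<'E'
import cv2,numpy as np
a=cv2.imread("pics/top0.png")[140:250,195:365];b=cv2.imread("pics/scene0.png")[135:235,130:345]
a=cv2.resize(a,None,fx=3.7,fy=3.7,interpolation=cv2.INTER_CUBIC)[:, :629];b=cv2.resize(b,None,fx=3.7,fy=3.7,interpolation=cv2.INTER_CUBIC)
b=b[:,:795]
cv2.imwrite("pics/ta.png",cv2.convertScaleAbs(a,alpha=1.3));cv2.imwrite("pics/sb.png",cv2.convertScaleAbs(b,alpha=1.3))
E
```

```text
(no output)
```

View pics/ta.png

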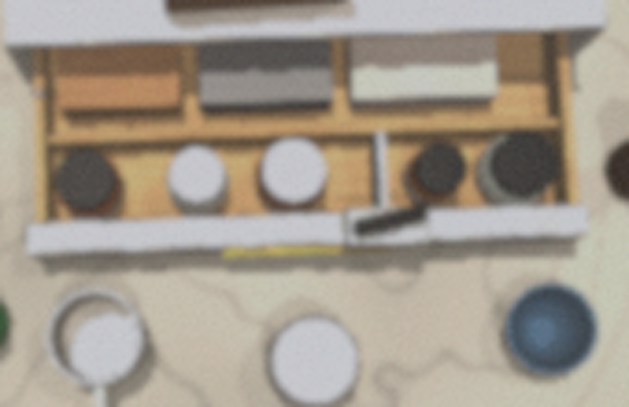

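View pics/sb.png

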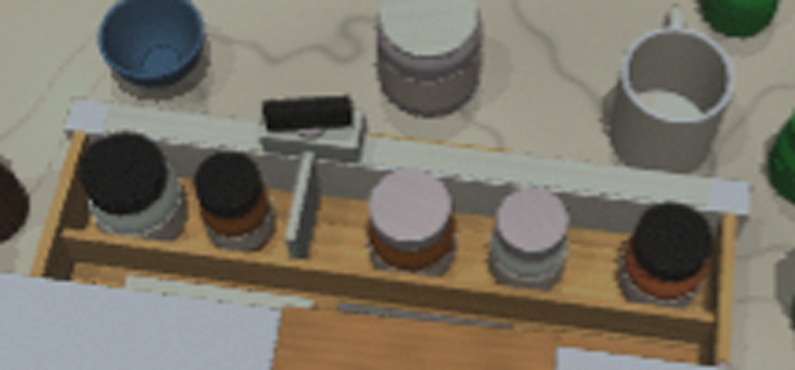

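Run:
```python
from h import *
np.set_printoptions(precision=4,suppress=True)
T=lambda l:np.array(l)/3.7+[195,140]
S=lambda l:np.array(l)/3.7+[130,135]
print("panel rear top L,R; top front L,R (top cam)");A=onz("top",T([(30,226),(586,207),(28,253),(588,233)]),.07);print(A)
print("len",np.linalg.norm(A[0]-A[1]),np.degrees(np.arctan2(*(A[0]-A[1])[[0,1]])))
B=onz("scene",S([(748,212),(66,128),(749,185),(75,100)]),.07);print(B)
for i in(0,2):print("len",np.linalg.norm(B[i]-B[i+1]),np.degrees(np.arctan2(*(B[i]-B[i+1])[[0,1]])))
print("knob top",onz("top",T([(356,228),(426,212)]),.12),onz("scene",S([(306,108),(264,115),(352,110)]),.12-.005))
print("lids top cam",onz("top",T([(88,178),(198,176),(293,171),(439,168),(523,164)]),.09))
print("lids scene",onz("scene",S([(672,237),(533,217),(411,203),(232,182),(124,170)]),.09))
print("plate top",onz("top",T([(380,135),(380,205)]),.082),onz("scene",S([(310,155),(297,240)]),.082))
print("tin,mug,bowl",onz("top",T([(314,360),(97,337),(551,330)]),.08),onz("scene",S([(430,20),(677,75),(152,35)]),.08))
```

```text
panel rear top L,R; top front L,R (top cam)
[[ 0.5147  0.1502  0.07  ]
 [ 0.5359 -0.295   0.07  ]
 [ 0.4931  0.1511  0.07  ]
 [ 0.5149 -0.2961  0.07  ]]
len 0.44567166005099174 -2.7295824940814524
[[ 0.5186  0.1576  0.07  ]
 [ 0.541  -0.291   0.07  ]
 [ 0.4989  0.1566  0.07  ]
 [ 0.5192 -0.2919  0.07  ]]
len 0.44922693560737165 -2.8565924455611347
len 0.4490344150924474 -2.594158707928739
knob top [[ 0.5106 -0.1045  0.12  ]
 [ 0.5236 -0.158   0.12  ]] [[ 0.5216 -0.1283  0.115 ]
 [ 0.5315 -0.1528  0.115 ]
 [ 0.5177 -0.0997  0.115 ]]
lids top cam [[ 0.5509  0.1031  0.09  ]
 [ 0.5536  0.0168  0.09  ]
 [ 0.5586 -0.0579  0.09  ]
 [ 0.5627 -0.1731  0.09  ]
 [ 0.5668 -0.24    0.09  ]]
lids scene [[ 0.5552  0.1093  0.09  ]
 [ 0.5577  0.0227  0.09  ]
 [ 0.5623 -0.0537  0.09  ]
 [ 0.5689 -0.1671  0.09  ]
 [ 0.5733 -0.2365  0.09  ]]
plate top [[ 0.5899 -0.1275  0.082 ]
 [ 0.5337 -0.1273  0.082 ]] [[ 0.5368 -0.1252  0.082 ]
 [ 0.5968 -0.1192  0.082 ]]
tin,mug,bowl [[ 0.4112 -0.0757  0.08  ]
 [ 0.427   0.0938  0.08  ]
 [ 0.4366 -0.2623  0.08  ]] [[ 0.4186 -0.0699  0.08  ]
 [ 0.4306  0.1006  0.08  ]
 [ 0.4657 -0.2523  0.08  ]]
```

Left of the divider are the jars 54, 50 and 58 (stoneware with black lid, then the two steel lids), so the joint target is about 0.107. Rack yaw is about +2.7°, the knob is near (0.520,-0.129) and the clamp is at about 1.2. I'll move above the knob.

```bash
python3 -m jog '[{"fingers":1,"slide":[0,0,-4],"spin":0},{"fingers":1,"slide":[0,0,-4],"spin":0},{"fingers":1,"slide":[-2.96,-3.78,0],"spin":0},{"fingers":1,"slide":[-2.96,-3.78,0],"spin":0},{"fingers":1,"slide":[-2.96,-3.78,0],"spin":0},{"fingers":1,"slide":[-2.96,-3.78,0],"spin":0},{"fingers":1,"slide":[-2.96,-3.78,0],"spin":0},{"fingers":1,"slide":[-2.96,-3.78,0],"spin":0},{"fingers":1,"slide":[-2.96,-3.78,0],"spin":0},{"fingers":1,"slide":[-2.96,-3.78,0],"spin":0},{"fingers":1,"slide":[-2.96,-3.78,0],"spin":0},{"fingers":1,"slide":[-2.96,-3.78,0],"spin":0},{"fingers":1,"slide":[-2.96,-3.78,0],"spin":0},{"fingers":1,"slide":[-2.96,-3.78,0],"spin":0},{"fingers":1,"slide":[-2.96,-3.78,0],"spin":0},{"fingers":1,"slide":[-2.96,-3.78,0],"spin":0},{"fingers":1,"slide":[-2.96,-3.78,0],"spin":0},{"fingers":1,"slide":[-2.96,-3.78,0],"spin":0},{"fingers":1,"slide":[-2.96,-3.78,0],"spin":0},{"fingers":1,"slide":[-2.96,-3.78,0],"spin":0}]' 20
python3 -m jog '[{"fingers":0.3,"slide":[0,0,0],"spin":0.1675},{"fingers":0.3,"slide":[0,0,0],"spin":0.1675},{"fingers":0.3,"slide":[0,0,0],"spin":0.1675},{"fingers":0.3,"slide":[0,0,0],"spin":0.1675},{"fingers":0.3,"slide":[0,0,0],"spin":0.1675},{"fingers":0.3,"slide":[0,0,0],"spin":0.1675},{"fingers":0.3,"slide":[0,0,4],"spin":0},{"fingers":0.3,"slide":[0,0,4],"spin":0},{"fingers":0.3,"slide":[0,0,0],"spin":0}]'
python3 - <<'E'
from h import *
o=r.get_obs();im=imaging.grab_frame("wrist");np.save("o1.npy",o,allow_pickle=True)
print(o["clock"],o["tcp_pos"],o["tcp_rot"],o["joint_positions"],o["gripper_width"])
cv2.imwrite("pics/w1.png",im[:,:,::-1])
print(proj("wrist",[(.5195,-.129,.12)],o))
E
```

```text
clock: 2.6
tcp_pos: [0.5192, -0.1302, 0.4846]
tcp_rot: [[-0.947, 0.321, -0.0], [0.321, 0.947, 0.0], [0.0, 0.0, -1.0]]
contact_force: [1.3, 1.0, 0.6]
gripper_width: 0.0926
clock: 3.72
tcp_pos: [0.5183, -0.1284, 0.4027]
tcp_rot: [[-0.237, 0.972, -0.005], [0.972, 0.237, 0.0], [0.002, -0.005, -1.0]]
contact_force: [-0.3, 0.5, 1.1]
gripper_width: 0.0606
3.725 [ 0.5182598  -0.1283781   0.40269452] [[-2.36649275e-01  9.71580703e-01 -5.29694170e-03]
 [ 9.71593876e-01  2.36654252e-01  3.24490736e-04]
 [ 1.56881272e-03 -5.06968562e-03 -9.99985918e-01]] [-13.68349292  23.60057129  29.87303243 117.98763946 -16.97041146
  42.83735213  40.4401411 ] 0.06060746805753368
[[255.9663875  194.85684526]]
```

View pics/w1.png

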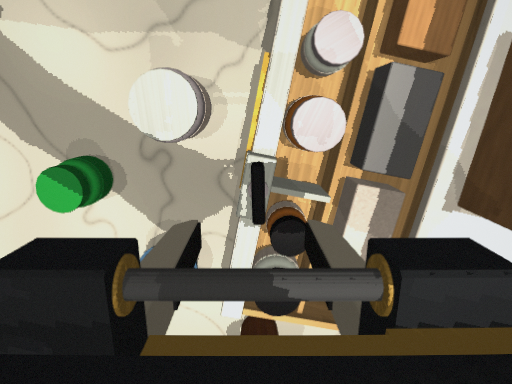

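The wrist view shows the black bar at about (258,193), 2 px from where I predicted. Next I'll refine its centre and angle, and take the panel edge for the yaw.

Run:
```python
from h import *
np.set_printoptions(precision=4,suppress=True)
o=np.load("o1.npy",allow_pickle=True).item()
im=cv2.imread("pics/w1.png");g=im.max(2)
m=np.zeros_like(g);m[150:236,242:275]=(g[150:236,242:275]<70)*255
c=max(cv2.findContours(m,0,2)[0],key=cv2.contourArea);rc=cv2.minAreaRect(c);b=cv2.boxPoints(rc);print(rc,b)
P=onz("wrist",b,.12,o);print(P, P.mean(0))
for i in range(4):d=P[i]-P[i-1];print(np.linalg.norm(d),np.degrees(np.arctan2(d[1],d[0])))
# panel top edges: white, rows 10..130
for y in (10,40,70,100,130):
    row=im[y].astype(int).min(1);x=np.where(row[225:310]>185)[0]+225
    if len(x):print(y,x.min(),x.max(),onz("wrist",[(x.min(),y),(x.max()+1,y)],.07,o)[:,:2])
```

```text
((257.7852783203125, 192.9813232421875), (62.172855377197266, 13.472371101379395), 88.63607025146484) [[250.3111 162.064 ]
 [263.7796 161.7434]
 [265.2595 223.8986]
 [251.791  224.2193]]
[[ 0.5078 -0.1017  0.12  ]
 [ 0.519  -0.0987  0.12  ]
 [ 0.5342 -0.1535  0.12  ]
 [ 0.5224 -0.1567  0.12  ]] [ 0.5208 -0.1277  0.12  ]
0.05696511420567306 104.91428848306118
0.011632463101726678 15.08339684570583
0.05693790334124248 -74.46283988306934
0.012251553290205427 -164.78215816997428
10 280 304 [[0.5024 0.0342]
 [0.5248 0.0397]]
40 225 298 [[ 0.4587 -0.0026]
 [ 0.5263  0.0138]]
70 225 292 [[ 0.4645 -0.0285]
 [ 0.5279 -0.0131]]
100 227 309 [[ 0.4724 -0.0551]
 [ 0.5514 -0.0359]]
130 225 309 [[ 0.4767 -0.0838]
 [ 0.5595 -0.0637]]
```

Bar measured: centre (0.521,-0.128), 57×12 mm, yaw 104.9°, so the clamp is at about 1.19. I'll descend onto it and grip.

```bash
python3 -m jog '[{"fingers":0.3,"slide":[0,0.26,4],"spin":-0.02},{"fingers":0.3,"slide":[0,0,4],"spin":0},{"fingers":0.3,"slide":[0,0,2],"spin":0},{"fingers":0.3,"slide":[0,0,1.6],"spin":0},{"fingers":0.3,"slide":[0,0,0],"spin":0},{"fingers":-1,"slide":[0,0,0],"spin":0},{"fingers":-1,"slide":[0,0,0],"spin":0},{"fingers":-1,"slide":[0,0,0],"spin":0},{"fingers":-1,"slide":[0,0,0],"spin":0},{"fingers":-1,"slide":[0,0,0],"spin":0},{"fingers":-1,"slide":[0,0,0],"spin":0}]' 25
```

```text
clock: 5.15
tcp_pos: [0.5216, -0.1281, 0.2888]
tcp_rot: [[-0.256, 0.967, 0.0], [0.967, 0.256, 0.0], [-0.0, 0.0, -1.0]]
contact_force: [0.4, 0.4, 1.5]
gripper_width: 0.0119
```

```bash
python3 -m jog '[{"fingers":-1,"slide":[0,0,0],"spin":-0.14},{"fingers":-1,"slide":[0,0,0],"spin":-0.14},{"fingers":-1,"slide":[0,0,0],"spin":-0.14},{"fingers":-1,"slide":[0,0,0],"spin":-0.14},{"fingers":-1,"slide":[0,0,0],"spin":-0.14},{"fingers":-1,"slide":[0,0,0],"spin":-0.14},{"fingers":-1,"slide":[0,0,0],"spin":-0.14},{"fingers":-1,"slide":[0,0,0],"spin":-0.12},{"fingers":-1,"slide":[0,0,0],"spin":0},{"fingers":-1,"slide":[0,0,0],"spin":0}]'
python3 - <<'E'
from h import *
o=r.get_obs();print(o["contact_force"],o["moment"],o["joint_positions"],np.degrees(np.arctan2(o["tcp_rot"][1,1],o["tcp_rot"][0,1])))
E
```

```text
clock: 6.4
tcp_pos: [0.5212, -0.1285, 0.2887]
tcp_rot: [[-0.977, 0.213, -0.0], [0.213, 0.977, -0.0], [0.0, -0.0, -1.0]]
contact_force: [-1.8, -2.9, 1.2]
gripper_width: 0.0115
[-1.82945525 -2.90814124  1.18486244] [-0.41164483  0.46192142  0.11399641] [  5.0096384   31.27722412   3.9626488  122.27179717  -4.56156928
  26.61108528  90.18098163] 77.70212444929327
```

```bash
python3 -m jog '[{"fingers":-1,"slide":[0.2,0.72,0],"spin":0},{"fingers":-1,"slide":[0.2,0.72,0],"spin":0},{"fingers":-1,"slide":[0.2,0.72,0],"spin":0},{"fingers":-1,"slide":[0.2,0.72,0],"spin":0},{"fingers":-1,"slide":[0.2,0.72,0],"spin":0},{"fingers":-1,"slide":[0.2,0.72,0],"spin":0},{"fingers":-1,"slide":[0.2,0.72,0],"spin":0},{"fingers":-1,"slide":[0.2,0.72,0],"spin":0},{"fingers":-1,"slide":[0.2,0.72,0],"spin":0},{"fingers":-1,"slide":[0.2,0.72,0],"spin":0},{"fingers":-1,"slide":[0.2,0.72,0],"spin":0},{"fingers":-1,"slide":[0,0,0],"spin":0},{"fingers":-1,"slide":[0,0,0],"spin":0}]'
python3 - <<'E'
from h import *
o=r.get_obs();print(o["clock"],o["tcp_pos"],o["contact_force"],o["moment"],o["gripper_width"])
for n in("top","scene"):cv2.imwrite(f"pics/{n}2.png",imaging.grab_frame(n)[:,:,::-1])
a=cv2.imread("pics/scene2.png")[135:235,130:345]
b=cv2.imread("pics/top2.png")[140:220,195:365]
a=cv2.resize(a,(795,370),interpolation=2);b=cv2.resize(b,(489,230),interpolation=2)
c=np.zeros((600,795,3),np.uint8);c[:370]=a;c[370:,:489]=b
cv2.imwrite("pics/c2.png",cv2.convertScaleAbs(c,alpha=1.3))
E
```

```text
clock: 8.02
tcp_pos: [0.5167, -0.0455, 0.2888]
tcp_rot: [[-0.978, 0.209, 0.0], [0.209, 0.978, 0.001], [0.0, 0.001, -1.0]]
contact_force: [1.9, 1.2, -0.8]
gripper_width: 0.0117
8.025 [ 0.51666313 -0.045508    0.28876122] [ 1.90121242  1.19094578 -0.76375348] [ 0.30766147 -0.43533999 -0.00733953] 0.01173942530049355
```

View pics/c2.png

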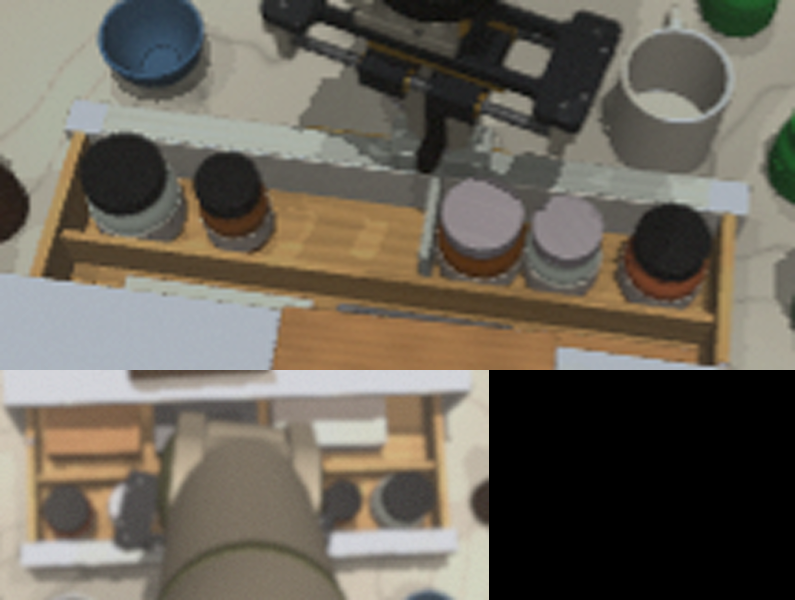

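The divider slid freely, 83 mm so far. The jars still stand, with gaps left between 50 and 54 and between 54 and the wall, about 18–22 mm in all. I'll continue gently and watch the force.

```bash
python3 -m jog '[{"fingers":-1,"slide":[0.13,0.48,0],"spin":0},{"fingers":-1,"slide":[0.13,0.48,0],"spin":0},{"fingers":-1,"slide":[0.13,0.48,0],"spin":0},{"fingers":-1,"slide":[0,0,0],"spin":0}]'
for i in 1 2; do python3 -m jog '[{"fingers":-1,"slide":[0.05,0.19,0],"spin":0},{"fingers":-1,"slide":[0,0,0],"spin":0}]'; done
```

```text
clock: 8.62
tcp_pos: [0.5158, -0.0306, 0.2888]
tcp_rot: [[-0.978, 0.209, -0.0], [0.209, 0.978, 0.0], [0.0, 0.0, -1.0]]
contact_force: [2.0, -0.5, -0.3]
gripper_width: 0.0119
clock: 8.88
tcp_pos: [0.5157, -0.0294, 0.2888]
tcp_rot: [[-0.978, 0.21, 0.0], [0.21, 0.978, -0.0], [-0.0, -0.0, -1.0]]
contact_force: [3.1, -2.9, -1.4]
gripper_width: 0.0115
clock: 9.12
tcp_pos: [0.5156, -0.0273, 0.2888]
tcp_rot: [[-0.978, 0.21, 0.0], [0.21, 0.978, -0.0], [-0.0, -0.0, -1.0]]
contact_force: [1.6, -3.4, -1.1]
gripper_width: 0.0118
```

```bash
for i in 1 2; do python3 -m jog '[{"fingers":-1,"slide":[0.04,0.145,0],"spin":0},{"fingers":-1,"slide":[0,0,0],"spin":0}]' | grep -v rot; done
python3 - <<'E'
from h import *
cv2.imwrite("pics/scene3.png",imaging.grab_frame("scene")[:,:,::-1])
a=cv2.imread("pics/scene3.png")[165:230,230:345]
cv2.imwrite("pics/c3.png",cv2.convertScaleAbs(cv2.resize(a,None,fx=6.9,fy=6.9,interpolation=2),alpha=1.4))
E
```

```text
clock: 9.38
tcp_pos: [0.5156, -0.0257, 0.2888]
contact_force: [1.5, -3.6, -0.2]
gripper_width: 0.0118
clock: 9.62
tcp_pos: [0.5155, -0.0241, 0.2888]
contact_force: [2.0, -3.8, -0.2]
gripper_width: 0.0117
```

View pics/c3.png

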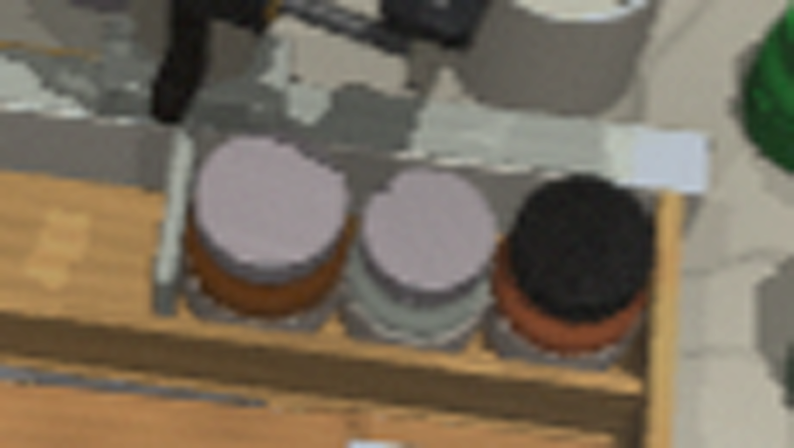

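The three jars now touch each other. At the wall the 54's lid edge is at x≈653 and the wall's inner edge at about 657. I'll keep going until the force rises.

```bash
for i in 1 2 3; do python3 -m jog '[{"fingers":-1,"slide":[0.026,0.097,0],"spin":0},{"fingers":-1,"slide":[0,0,0],"spin":0}]' | grep -v rot; done
```

```text
clock: 9.93
tcp_pos: [0.5154, -0.0237, 0.2887]
contact_force: [2.0, -5.8, -1.4]
gripper_width: 0.0116
clock: 10.18
tcp_pos: [0.5154, -0.0233, 0.2887]
contact_force: [1.6, -9.5, -2.2]
gripper_width: 0.0117
clock: 10.42
tcp_pos: [0.5153, -0.023, 0.2888]
contact_force: [3.3, -12.3, -1.5]
gripper_width: 0.0116
```

The force rose to 12 N with the motion stalled, so the jars are snug. Now I'll tighten clockwise.

```bash
python3 -m jog '[{"fingers":-1,"slide":[0,0,0],"spin":0.15},{"fingers":-1,"slide":[0,0,0],"spin":0.15},{"fingers":-1,"slide":[0,0,0],"spin":0.15},{"fingers":-1,"slide":[0,0,0],"spin":0.15},{"fingers":-1,"slide":[0,0,0],"spin":0.15},{"fingers":-1,"slide":[0,0,0],"spin":0.15},{"fingers":-1,"slide":[0,0,0],"spin":0.15},{"fingers":-1,"slide":[0,0,0],"spin":0.15},{"fingers":-1,"slide":[0,0,0],"spin":0},{"fingers":-1,"slide":[0,0,0],"spin":0}]' 35
python3 - <<'E'
from h import *
o=r.get_obs();print(o["contact_force"],o["moment"],np.degrees(np.arctan2(o["tcp_rot"][1,1],o["tcp_rot"][0,1])))
E
python3 -m jog '[{"fingers":-1,"slide":[0,0,0],"spin":0.06},{"fingers":-1,"slide":[0,0,0],"spin":0},{"fingers":-1,"slide":[0,0,0],"spin":0}]'
python3 - <<'E'
from h import *
o=r.get_obs();print(o["contact_force"],o["moment"],np.degrees(np.arctan2(o["tcp_rot"][1,1],o["tcp_rot"][0,1])))
E
```

```text
clock: 11.68
tcp_pos: [0.5155, -0.0218, 0.2888]
tcp_rot: [[-0.158, 0.988, 0.001], [0.988, 0.158, -0.001], [-0.001, 0.001, -1.0]]
contact_force: [2.4, -7.0, -0.7]
gripper_width: 0.0117
[ 2.44084824 -7.02324591 -0.6666897 ] [-1.63039862 -0.44826671 -0.05989537] 9.063457523600952
clock: 12.05
tcp_pos: [0.5155, -0.0218, 0.2888]
tcp_rot: [[-0.098, 0.995, 0.001], [0.995, 0.098, -0.001], [-0.001, 0.001, -1.0]]
contact_force: [2.7, -6.6, -1.0]
gripper_width: 0.0118
[ 2.697488   -6.60481045 -0.95302097] [-1.57260934 -0.38420276  0.01606648] 5.629821438443654
```

The clamp is at about 1.35 by rotation. I'll release, rise and check.

```bash
python3 -m jog '[{"fingers":0.2,"slide":[0,0,0],"spin":0},{"fingers":0.2,"slide":[0,0,0],"spin":0},{"fingers":0.2,"slide":[0,0,0],"spin":0},{"fingers":0.2,"slide":[0,0,0],"spin":0},{"fingers":0.2,"slide":[0,0,-3],"spin":0},{"fingers":0.2,"slide":[0,0,-5],"spin":0},{"fingers":0.2,"slide":[0,0,-5],"spin":0},{"fingers":0.2,"slide":[0,0,0],"spin":0},{"fingers":0.2,"slide":[0,0,0],"spin":0}]'
python3 - <<'E'
from h import *
np.set_printoptions(precision=4,suppress=True)
o=r.get_obs();np.save("o4.npy",o,allow_pickle=True)
w=imaging.grab_frame("wrist")[:,:,::-1].copy();s=imaging.grab_frame("scene")[:,:,::-1].copy()
cv2.imwrite("pics/w4.png",w);cv2.imwrite("pics/scene4.png",s)
print(o["clock"],o["tcp_pos"],o["joint_positions"],proj("wrist",[(.5155,-.022,.12)],o))
c=np.zeros((600,795,3),np.uint8)
c[:300,:400]=cv2.resize(w,(400,300));c[:260,400:795]=cv2.resize(s[165:230,245:345],(395,260),interpolation=2)
c[300:600,:400]=cv2.resize(w[80:260,170:410],(400,300),interpolation=2)
c[300:584,400:795]=cv2.resize(s[130:284,100:314],(395,284),interpolation=2)
cv2.imwrite("pics/c4.png",cv2.convertScaleAbs(c,alpha=1.2))
E
```

```text
clock: 13.18
tcp_pos: [0.515, -0.0209, 0.4185]
tcp_rot: [[-0.1, 0.995, -0.0], [0.995, 0.1, 0.001], [0.001, -0.0, -1.0]]
contact_force: [-0.4, 0.0, 0.4]
gripper_width: 0.0556
13.175 [ 0.515  -0.0209  0.4185] [-31.1539  22.1225  37.3182 119.544  -19.1679  44.1838  23.7889] [[253.667  190.3994]]
```

View pics/c4.png

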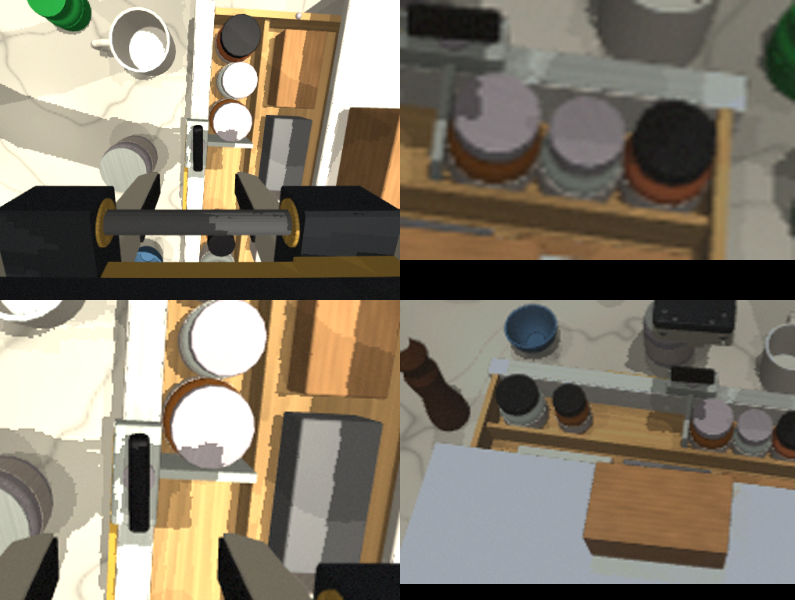

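All three left jars stand in contact with each other, the wall and the plate, and the bar lies almost along the front. Next I'll go to the flat right part of the panel, between tin and bowl, with shut fingers and the camera side away from the case.

```bash
python3 -m jog '[{"fingers":-1,"slide":[-3.72,-1.45,0],"spin":0},{"fingers":-1,"slide":[-3.72,-1.45,0],"spin":0},{"fingers":-1,"slide":[-3.72,-1.45,0],"spin":0},{"fingers":-1,"slide":[-3.72,-1.45,0],"spin":0},{"fingers":-1,"slide":[0,0,0],"spin":-0.169},{"fingers":-1,"slide":[0,0,0],"spin":-0.169},{"fingers":-1,"slide":[0,0,0],"spin":-0.169},{"fingers":-1,"slide":[0,0,0],"spin":-0.169},{"fingers":-1,"slide":[0,0,0],"spin":-0.169},{"fingers":-1,"slide":[0,0,0],"spin":-0.169},{"fingers":-1,"slide":[0,0,0],"spin":-0.169},{"fingers":-1,"slide":[0,0,0],"spin":-0.169},{"fingers":-1,"slide":[0,0,0],"spin":-0.169},{"fingers":-1,"slide":[0,0,0],"spin":0},{"fingers":-1,"slide":[0,0,0],"spin":0}]'
python3 - <<'E'
from h import *
np.set_printoptions(precision=4,suppress=True)
o=r.get_obs();print(o["joint_positions"])
o=np.load("o4.npy",allow_pickle=True).item();im=cv2.imread("pics/w4.png");g=im.max(2)
m=np.zeros_like(g);m[150:230,240:265]=(g[150:230,240:265]<70)*255
c=max(cv2.findContours(m,0,2)[0],key=cv2.contourArea);b=cv2.boxPoints(cv2.minAreaRect(c))
P=onz("wrist",b,.12,o);print(P.mean(0))
for i in range(2):d=P[i]-P[i-1];print(np.linalg.norm(d),np.degrees(np.arctan2(d[1],d[0])))
E
```

```text
clock: 15.15
tcp_pos: [0.4722, -0.1752, 0.4181]
tcp_rot: [[-0.999, -0.045, -0.001], [-0.045, 0.999, 0.0], [0.001, 0.0, -1.0]]
contact_force: [0.3, 0.0, 0.8]
gripper_width: 0.0007
[  3.8773  18.4768  13.125  119.9656  -6.1425  42.2465 113.4982]
[ 0.5157 -0.0209  0.12  ]
0.05595016612135019 95.43135203909183
0.010968379627192356 5.685924579230849
```

```bash
python3 -m jog '[{"fingers":-1,"slide":[0,0,5],"spin":0},{"fingers":-1,"slide":[0,0,5],"spin":0},{"fingers":-1,"slide":[0,0,5],"spin":0},{"fingers":-1,"slide":[0,0,2.4],"spin":0},{"fingers":-1,"slide":[0,0,0],"spin":0},{"fingers":-1,"slide":[-1,0,0],"spin":0},{"fingers":-1,"slide":[-1,0,0],"spin":0},{"fingers":-1,"slide":[-0.4,0,0],"spin":0},{"fingers":-1,"slide":[-0.4,0,0],"spin":0},{"fingers":-1,"slide":[-0.4,0,0],"spin":0},{"fingers":-1,"slide":[-0.4,0,0],"spin":0},{"fingers":-1,"slide":[-0.4,0,0],"spin":0},{"fingers":-1,"slide":[-0.4,0,0],"spin":0}]'
```

```text
clock: 16.77
tcp_pos: [0.5164, -0.1729, 0.2447]
tcp_rot: [[-0.999, -0.049, -0.0], [-0.049, 0.999, 0.0], [0.0, 0.0, -1.0]]
contact_force: [-1.4, -0.0, 1.8]
gripper_width: 0.0006
```

```bash
python3 -m jog '[{"fingers":-1,"slide":[-0.6,0,0],"spin":0},{"fingers":-1,"slide":[-0.6,0,0],"spin":0},{"fingers":-1,"slide":[-0.6,0,0],"spin":0},{"fingers":-1,"slide":[-0.6,0,0],"spin":0},{"fingers":-1,"slide":[-0.6,0,0],"spin":0},{"fingers":-1,"slide":[-0.6,0,0],"spin":0}]'
python3 - <<'E'
from h import *
cv2.imwrite("pics/scene5.png",imaging.grab_frame("scene")[:,:,::-1])
a=cv2.imread("pics/scene5.png")[90:300,90:400];cv2.imwrite("pics/c5.png",cv2.convertScaleAbs(cv2.resize(a,None,fx=2.5,fy=2.5,interpolation=2),alpha=1.2))
E
```

```text
clock: 17.52
tcp_pos: [0.5526, -0.1712, 0.2447]
tcp_rot: [[-0.999, -0.049, -0.0], [-0.049, 0.999, -0.0], [0.0, -0.0, -1.0]]
contact_force: [-2.5, -0.4, 0.2]
gripper_width: 0.0008
```

View pics/c5.png

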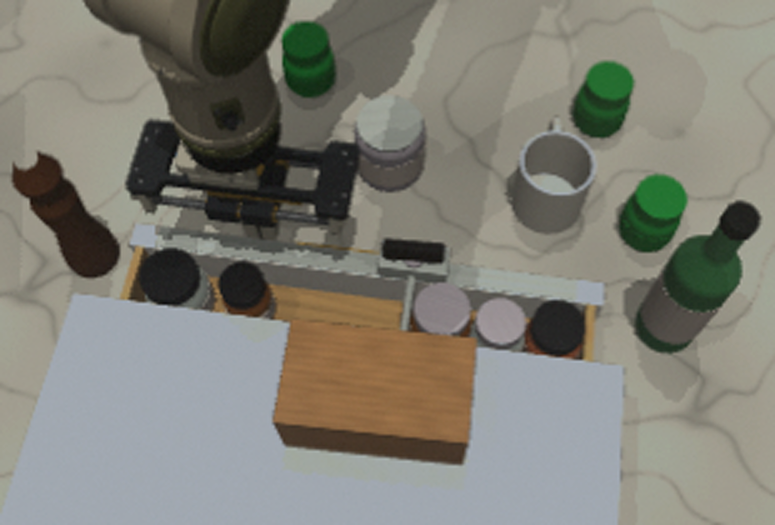

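The drawer follows the push and everything is standing. I'll go on pushing.

```bash
python3 -m jog '[{"fingers":-1,"slide":[-0.6,0,0],"spin":0},{"fingers":-1,"slide":[-0.6,0,0],"spin":0},{"fingers":-1,"slide":[-0.6,0,0],"spin":0},{"fingers":-1,"slide":[-0.6,0,0],"spin":0},{"fingers":-1,"slide":[-0.6,0,0],"spin":0},{"fingers":-1,"slide":[-0.6,0,0],"spin":0},{"fingers":-1,"slide":[-0.6,0,0],"spin":0},{"fingers":-1,"slide":[-0.6,0,0],"spin":0},{"fingers":-1,"slide":[-0.6,0,0],"spin":0},{"fingers":-1,"slide":[-0.6,0,0],"spin":0},{"fingers":-1,"slide":[-0.6,0,0],"spin":0}]'
for i in 1 2 3 4; do python3 -m jog '[{"fingers":-1,"slide":[-0.3,0,0],"spin":0},{"fingers":-1,"slide":[0,0,0],"spin":0}]' | grep -v rot; done
```

```text
clock: 18.95
tcp_pos: [0.6185, -0.168, 0.2448]
tcp_rot: [[-0.999, -0.049, 0.0], [-0.049, 0.999, -0.0], [-0.0, -0.0, -1.0]]
contact_force: [-1.1, -1.4, 1.0]
gripper_width: 0.0003
clock: 19.2
tcp_pos: [0.6211, -0.1677, 0.2447]
contact_force: [-3.0, -2.1, 1.8]
gripper_width: 0.0007
clock: 19.45
tcp_pos: [0.6225, -0.1678, 0.2446]
contact_force: [-8.9, -1.1, 7.3]
gripper_width: 0.0003
clock: 19.7
tcp_pos: [0.6252, -0.1677, 0.2446]
contact_force: [-8.4, 0.0, 5.9]
gripper_width: 0.0005
clock: 19.95
tcp_pos: [0.6304, -0.1671, 0.2447]
contact_force: [-0.4, -0.4, 0.1]
gripper_width: 0.0003
```

The force peaked at 9 N and then dropped, so it went over the crest. I'll press a little more to confirm the hard stop.

```bash
for i in 1 2 3; do python3 -m jog '[{"fingers":-1,"slide":[-0.2,0,0],"spin":0},{"fingers":-1,"slide":[0,0,0],"spin":0}]' | grep -v rot; done
```

```text
clock: 20.2
tcp_pos: [0.6316, -0.1671, 0.2447]
contact_force: [-4.4, 0.0, 4.2]
gripper_width: 0.0002
clock: 20.45
tcp_pos: [0.6323, -0.1672, 0.2446]
contact_force: [-9.6, -0.4, 7.9]
gripper_width: 0.0001
clock: 20.7
tcp_pos: [0.633, -0.1673, 0.2446]
contact_force: [-16.3, -0.2, 13.0]
gripper_width: 0.0009
```

The hard stop is at TCP x≈0.631, about 10 mm after the catch began to resist, as it should be. I'll retreat and check.

```bash
python3 -m jog '[{"fingers":-1,"slide":[2,0,0],"spin":0},{"fingers":-1,"slide":[4,0,0],"spin":0},{"fingers":-1,"slide":[4,0,0],"spin":0},{"fingers":-1,"slide":[0,0,-5],"spin":0},{"fingers":-1,"slide":[0,0,-5],"spin":0},{"fingers":-1,"slide":[0,0,-5],"spin":0},{"fingers":-1,"slide":[0,0,-5],"spin":0},{"fingers":-1,"slide":[3,0,0],"spin":0},{"fingers":-1,"slide":[3,0,0],"spin":0},{"fingers":-1,"slide":[0,0,0],"spin":0},{"fingers":-1,"slide":[0,0,0],"spin":0}]'
python3 - <<'E'
from h import *
np.set_printoptions(precision=4,suppress=True)
o=r.get_obs();s=imaging.grab_frame("scene")[:,:,::-1];t=imaging.grab_frame("top")[:,:,::-1];w=imaging.grab_frame("wrist")[:,:,::-1]
for n,i in(("scene6",s),("top6",t),("w6",w)):cv2.imwrite(f"pics/{n}.png",i)
np.save("o6.npy",o,allow_pickle=True)
c=np.zeros((600,795,3),np.uint8)
c[:380,:560]=cv2.resize(s[90:280,90:370],(560,380),interpolation=2);c[380:600,:330]=cv2.resize(t[130:240,195:360],(330,220))
c[380:600,500:793]=cv2.resize(w,(293,220))
cv2.imwrite("pics/c6.png",cv2.convertScaleAbs(c,alpha=1.2))
E
```

```text
clock: 22.08
tcp_pos: [0.4773, -0.1747, 0.4451]
tcp_rot: [[-0.999, -0.05, 0.002], [-0.05, 0.999, -0.0], [-0.002, -0.0, -1.0]]
contact_force: [-0.1, 0.9, -0.0]
gripper_width: 0.0006
```

View pics/c6.png

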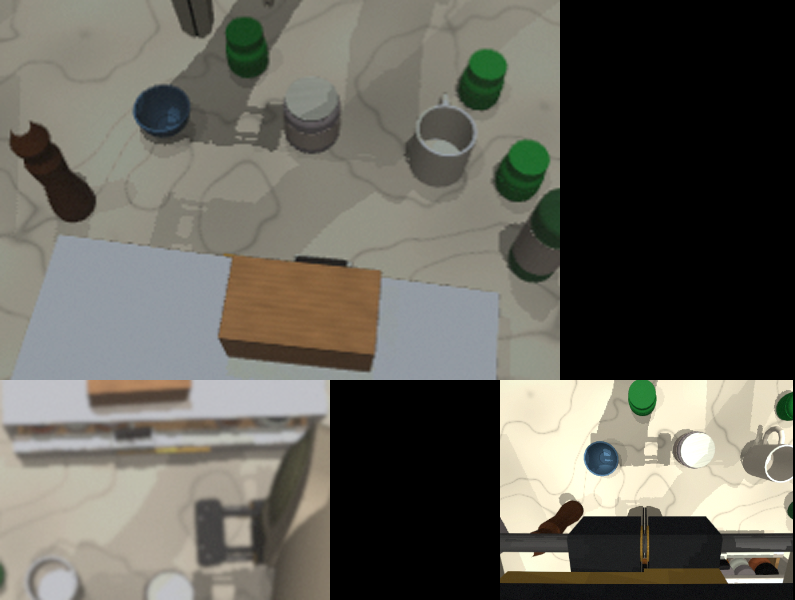

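The scene crop shows the case edge with the knob right at it, at about (320,260). The surrounding things are unmoved. As a check, I'll measure panel front against case front in the top view.

Run:
```python
from h import *
np.set_printoptions(precision=4,suppress=True)
t=cv2.imread("pics/top6.png");t0=cv2.imread("pics/top0.png")
a=cv2.resize(t[132:172,195:360],None,fx=4.8,fy=7,interpolation=2)
b=cv2.resize(t0[132:172,195:360],None,fx=4.8,fy=7,interpolation=2)
cv2.imwrite("pics/c7.png",cv2.convertScaleAbs(np.vstack([a,b]),alpha=1.2))
s0=cv2.imread("pics/scene0.png");s=cv2.imread("pics/scene6.png")
d=cv2.absdiff(s0,s).max(2)
for n,(x,y,w,h) in dict(bowl=(155,130,35,32),tin=(228,128,34,38),mug=(295,135,35,48),oil=(342,170,55,62),mill=(95,150,45,52),tea=(195,220,90,55)).items():print(n,d[y:y+h,x:x+w].mean(),(d[y:y+h,x:x+w]>40).mean())
```

```text
bowl 14.271428571428572 0.1375
tin 9.794891640866872 0.03637770897832817
mug 4.585119047619048 0.011904761904761904
oil 1.7202346041055718 0.0
mill 1.8474358974358975 0.0
tea 3.526262626262626 0.029696969696969697
```

View pics/c7.png

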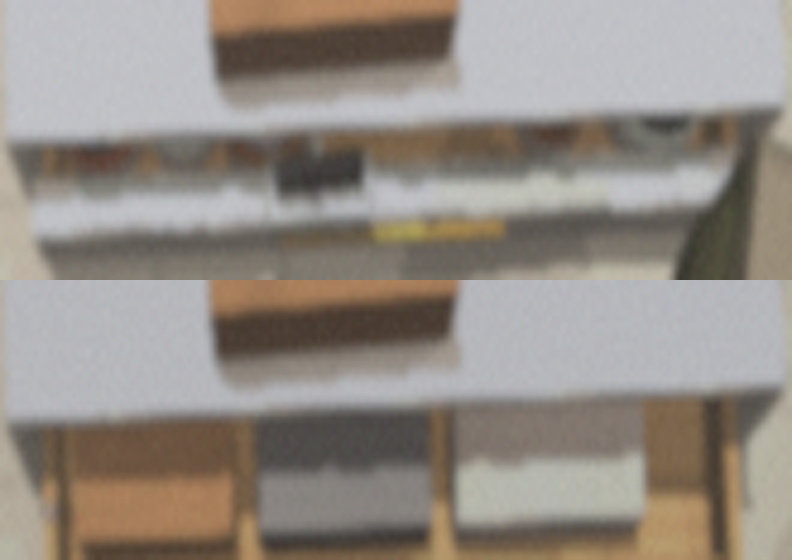

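Run:
```python
from h import *
np.set_printoptions(precision=4,suppress=True)
f=lambda l:np.array(l)/[4.8,7]+[195,132]
ca=onz("top",f([(150,134),(650,114)]),.135)
pr=onz("top",f([(150,193),(650,178)]),.07)
ey=np.array([-.0506,.9987]);ex=np.array([.9987,.0506])
print(ca,pr,"panel rear minus case front along ex",(pr-ca)[:,:2]@ex)
```

```text
[[ 0.6499  0.0806  0.135 ]
 [ 0.6629 -0.2148  0.135 ]] [[ 0.6406  0.085   0.07  ]
 [ 0.652  -0.228   0.07  ]] panel rear minus case front along ex [-0.0091 -0.0116]
```

The edges there are blurred (3 mm/px) and shaded, so −10 mm is not conclusive. The force profile does say home. I'll settle it with a close wrist view of knob, panel and case edge.

```bash
python3 -m jog '[{"fingers":-1,"slide":[-2.5,3.75,0],"spin":0},{"fingers":-1,"slide":[-2.5,3.75,0],"spin":0},{"fingers":-1,"slide":[-2.5,3.75,0],"spin":0},{"fingers":-1,"slide":[-2.5,3.75,0],"spin":0},{"fingers":-1,"slide":[0,0,0],"spin":0.169},{"fingers":-1,"slide":[0,0,0],"spin":0.169},{"fingers":-1,"slide":[0,0,0],"spin":0.169},{"fingers":-1,"slide":[0,0,0],"spin":0.169},{"fingers":-1,"slide":[0,0,0],"spin":0.169},{"fingers":-1,"slide":[0,0,0],"spin":0.169},{"fingers":-1,"slide":[0,0,0],"spin":0.169},{"fingers":-1,"slide":[0,0,0],"spin":0.169},{"fingers":-1,"slide":[0,0,0],"spin":0.169},{"fingers":-1,"slide":[0,0,0],"spin":0},{"fingers":-1,"slide":[0,0,0],"spin":0}]'
python3 - <<'E'
from h import *
np.set_printoptions(precision=4,suppress=True)
o=r.get_obs();w=imaging.grab_frame("wrist")[:,:,::-1];np.save("o8.npy",o,allow_pickle=True);cv2.imwrite("pics/w8.png",w)
k=proj("wrist",[(.644,-.0145,.12),(.657,-.0145,.135),(.632,-.0145,.07)],o);print(k)
x,y=k[0].astype(int);x0=min(max(x-60,0),392);y0=max(y-80,0);print(x0,y0)
cv2.imwrite("pics/c8.png",cv2.resize(w[y0:y0+140,x0:x0+120],None,fx=4,fy=4,interpolation=2))
E
```

```text
clock: 24.1
tcp_pos: [0.5691, -0.0198, 0.4445]
tcp_rot: [[-0.103, 0.995, -0.0], [0.995, 0.103, -0.0], [-0.0, -0.0, -1.0]]
contact_force: [-1.0, 0.8, -0.3]
gripper_width: 0.0004
[[326.6792 185.0746]
 [343.4365 189.9201]
 [306.6682 174.3731]]
266 105
```

View pics/c8.png

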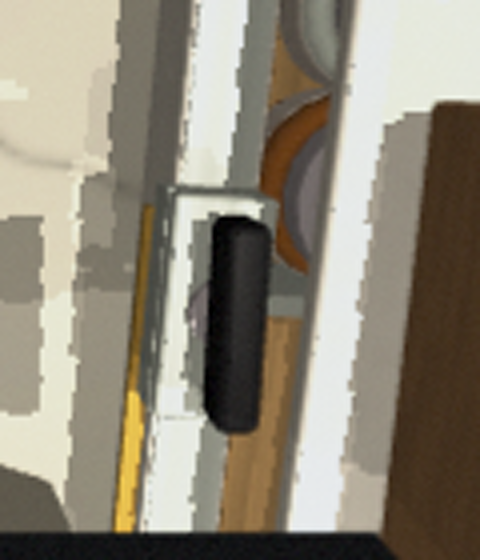

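Run:
```python
from h import *
np.set_printoptions(precision=4,suppress=True)
o=np.load("o8.npy",allow_pickle=True).item();f=lambda l:np.array(l)/4+[266,105]
ex=np.array([.9987,.0506])
pf=onz("wrist",f([(185,100)]),.07,o)[0];pr=onz("wrist",f([(268,100)]),.07,o)[0];b=onz("wrist",f([(238,325)]),.12,o)[0]
for z in(.135,.12):
  for p in((337,100),(308,325)):
    c=onz("wrist",f([p]),z,o)[0];print(z,c,"front->case",(c-pf)[:2]@ex,"rear->case",(c-pr)[:2]@ex,"knob->case",(c-b)[:2]@ex)
print(pf,pr,(pr-pf)[:2]@ex,b)
q=onz("wrist",f([(207,420),(212,225),(262,425),(270,235)]),.12,o);print(np.degrees(np.arctan2(*(q[1]-q[0])[[1,0]])),np.degrees(np.arctan2(*(q[3]-q[2])[[1,0]])))
e=onz("wrist",f([(289,520),(352,5)]),.135,o);print("case edge yaw",np.degrees(np.arctan2(*(e[1]-e[0])[[1,0]])))
```

```text
0.135 [0.6533 0.0429 0.135 ] front->case 0.022682160117744175 rear->case -0.0009401955997271608 knob->case 0.013213673833852213
0.135 [ 0.6559 -0.0109  0.135 ] front->case 0.02263088253945376 rear->case -0.0009914731780175754 knob->case 0.013162396255561799
0.12 [0.658  0.0426 0.12  ] front->case 0.02743758912266818 rear->case 0.0038152334051968413 knob->case 0.017969102838776216
0.12 [ 0.6608 -0.014   0.12  ] front->case 0.02738364404973261 rear->case 0.0037612883322612712 knob->case 0.017915157765840645
[0.6308 0.0371 0.07  ] [0.6544 0.0395 0.07  ] 0.02362235571747134 [ 0.643  -0.0158  0.12  ]
97.51777813453978 97.26168643167723
case edge yaw 93.29309100952987
```

The panel's rear edge is flush with the case front (−1 mm), the knob is 13 mm ahead of the case (12.5 expected), and the clamp is at about 1.34. The drawer is home, so I'll hand in.

```bash
python3 -c "
from plant import r
print(r.get_obs()['clock'],r.close_job())"
```

```text
the job is handed in; nothing more can be done
24.15 None
```

I did the job in the order asked and handed it in at 24.2 s; no verdict came back.

- **Clamp loosened:** I gripped the knob and turned it from about 1.19 to about 0.09 rad.
- **Divider pushed left:** I moved it about 106 mm with the knob still gripped. The force then rose to 12 N and the motion stalled, with jars 58, 50 and 54 in a row against the left end.
- **Clamp tightened:** I turned the knob back to about 1.35 rad, above the 1.1 needed to lock.
- **Drawer closed:** I pushed the panel home between the tin and the bowl. The force peaked at 9 N, dropped as it passed the catch's crest, and then met a hard stop.

**Last checks:**
- **Drawer home:** A close wrist picture puts the panel's rear edge within 1 mm of the case front. The knob sits 13 mm ahead of the case, against 12.5 mm expected.
- **Clamp angle:** The bar is about 4° off the front's direction, so the clamp is at about 1.33 to 1.35 rad.
- **Jars:** All three left jars stood in contact with each other, the wall and the plate before closing. With the drawer home they are mostly hidden under the case, so I did not check all of them again.
- **Surrounding things:** A before-and-after comparison of the scene pictures showed the oil, mill, teabox and mug unchanged. The bowl and tin regions differed somewhat. By eye both stood as before, so I put that down to the arm's moved shadow, but I did not measure their positions.

**One disagreement:** The coarser overhead camera put the panel about 10 mm short of home, along a blurred, shaded edge. I trusted the closer wrist view and the force readings instead.

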